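Roll the label roll up the loader ramp to its stop

ROBOT

A 6-joint arm with a two-finger parallel gripper is mounted at the origin on the work surface. World frame = base frame: x ahead of the robot, y to its left, z up, the work surface at z = 0. Lengths are in m, angles in rad, forces in N, time in s.
With the tool pointing down it reaches from about 0.275 to 0.85 m from the base axis. Payload 19 kg.
Tool frame: the origin (TCP) lies between the finger pads; the fingertips stand 11 mm ahead of it and the grasp point (between the pads) lies 8 mm behind it; z points along the fingers, y is the line along which they close (so a half turn about z gives the same grasp; the last joint's range is limited). The gripper opens to 85 mm and grips with 20 to 120 N. Pads are 22 mm wide; open, the fingers measure 114 mm over their backs; the gripper's body (76 mm by 85 mm) begins 54 mm behind the grasp point. The pads swing forward as they close: fully open they stand 13 mm farther back than shut.
Start: joints at [1.02, 0.15, 1.437, -0, 1.554, -0.134], TCP at [0.233, 0.526, 0.242] pointing down, gripper open.
Joint ranges: [-2.8, 2.8], [-0.68, 2.1], [0.12, 2.68], [-1.39, 4.53], [0.16, 2.79], [-2.81, 2.81]. Speed limits (rad/s): [1.89, 1.89, 2.22, 3.01, 3.01, 3.01].

INTERFACE

Orientations are given as a unit quaternion [x, y, z, w].
In Python, from rig import bot gives the robot as it stands.
- The arm moves only by the tool drive_tool, never from a script. Its argument "motion" is a list of rows, each an object with "xyz": the shift along the tool's x, y, z in mm, a list of three; "yaw": the turn about the tool's z in degrees. A call has 1 to 8 rows; each row is the pose to reach, as a shift and turn from the pose commanded when the call began, along the tool's axes at that moment; what a row does not reach only later rows make up. A row lasts 1/12 s, in which the tool goes at most 41.7 mm and 7.16 degrees, less where a joint would pass 70% of its speed; a pose out of reach is approached as far as the arm can. A call with a gripper value outside its range is refused whole. "jaw" is the closure, from 0 (fully open) to 1 (shut), set as the call begins (left out, the last holds). The fingers move at their own pace and stop on an object; "newtons" is the grip in N (left out, the last holds). Time passes only in rows, so rows that repeat a pose let the fingers close. It gives the time, the measured TCP pose, the force, the opening and the grip force at its end, in the units of the state.
- bot.observe(): the state, without advancing time (a new reading comes with each control period).
- bot.get_image(name): name is "scene" or "top" or "wrist"; returns the picture (420x560x3 uint8, red, green, blue); there is no depth.
- bot.camera_params(name): a dict with "camera_matrix" (3x3 intrinsics, pixels), "view" (4x4, takes a point from world to camera coordinates). Camera axes: x right, y up, looking along -z (the intrinsics and any distortion apply to the point x, -y, -z); pixel columns grow to the right and rows downward; lengths in m; the calibration is good to about 2 mm. The wrist camera is an equidistant fisheye: a pixel r from the principal point sees the ray r / f radians off the axis. A picture is of the moment at which its call begins: read the wrist's pose just before it. camera_params takes no time and is no camera call; for the wrist camera it gives the pose at the moment of the call.
- bot.sign_off(): hands the job in; it is judged then, once.
The state is a dict: "time": time; "joint_pos": joint angles; "qvel": joint speeds; "joint_torque": joint torques, N m; "tool_pos": TCP position; "tool_rot": TCP orientation; "ft_force": force on the tool from outside, world axes, zero at the start; "wrist_torque": the same for the moment, N m; "width": finger opening in m; "gripper_force": force on a finger pad.
Only numpy, scipy, OpenCV 4.12 (cv2) and the standard library are available. Lean on these libraries where they do the work, as an engineer would, in place of code of your own. Each camera call takes 0.05 s, during which the arm holds its last target. There are 200 camera calls.

TASK

With the fingers, push the lying label roll up the printer's loading ramp until it sits in the blue seat against the orange stops, keeping the fingers on it all the way up so that it never runs free on the ramp or rolls back. Then press the green button fully down and let it go. Only push: do not lift or carry the roll, and leave the spare roll, the jar and the pink carton where they are.

Things in the scene. Friction and masses are not known exactly. Their poses are not given: they have to be found in the camera images.
- printer: White label printer with roll loader, one fixed piece. Origin on the table, mid-width of the loader; x points uphill (roughly away from the robot), y left across it, z up. Loader runs x -138 to 112 mm between grey side walls 45 mm high, inner faces y +-70, 5 thick. White housing behind the stops: x 120 to 230, y +-95, 90 mm high.
- foot (a point): Middle of the flat grey floor at the loader's foot, on its surface: 8 mm above the table, floor x -130 to -50 mm in the printer's frame (this point x -90). A blue lip 16 mm above the table closes its robot end, x -138 to -130. The aluminium ramp begins at x -50 and rises 10 degrees.
- crest (a point): Top of the ramp, mid-width: x 55, z 26.5 mm in the printer's frame. Beyond it the blue seat falls 8 degrees to the stops. On the ramp the roll rolls back if let go; once its centre is past this crest it runs the last 20 mm down to the stops by itself and stays.
- stop (a point): Where the roll's centre is when it sits in the seat against the stops: x 75, y 0, z 53 mm in the printer's frame. The stops are two orange uprights, 78 mm high, 26 wide, at y +-36, their faces at x 105.
- roll: Roll of labels, white with blue stripes, cylinder of diameter 60 and length 110, about 0.2 to 0.4 kg, glossy paper that slides on the fingers (friction about 0.4), free to roll. Origin at its centre; its y axis is the roll's axis (x and z turn with it as it rolls). It starts on the flat floor of the loader, its axis across the loader to within 0.08 rad, its centre 38 above the table.
- ready_top (a point): Centre of the top of the round green push button (diameter 32) on a small black housing that is fixed on the table to the left of the loader (from the robot); it is pressed straight down.
- ready (a joint): Travel of the green button (m): 0 up, 0.006 fully down; it needs about 4 N and springs back.
- tin: Bystander: loose glass jar with steel lid, diameter 64, height 60; origin at the centre of its underside.
- spare: Bystander: loose spare label roll standing on end, white, diameter 50, height 90; origin at the centre of its underside.
- carton: Bystander: loose pink carton, 45 x 45 x 95 high; origin at the centre of its underside.
Not all that is in view belongs to the job. What is shaped like the roll but yellow is not meant. There is more than one size of the part that bears ready_top; the job needs the smaller.

How it is judged:
On the way, in this order (a step that is already met when the one before it is completed fails the run):
1. the roll is pushed up the ramp by the fingers (x of roll in the frame of printer between -0.02 and 0.05 m and z of roll in the frame of printer below 0.066 m and contact force between the fingers and roll above 0.05 N), for 0.05 s.
2. the roll sits in the seat against the stops (x of roll in the frame of printer between 0.07 and 0.08 m and z of roll in the frame of printer between 0.047 and 0.058 m and angle between the y axis of roll and the y axis of printer, either way round below 0.1 rad and linear speed of roll below 0.03 m/s), for 0.2 s.
3. the green button is pressed fully down (value of joint ready above 0.0048 m), for 0.02 s.
At the end, for the whole second after the job is handed in: The roll lies at rest in the seat, touching both stops: its centre 70 to 80 mm along the printer's x axis and 47 to 58 mm up, its axis across the loader within 0.1 rad; the button has been pressed at least 4.8 mm and is up again (x of roll in the frame of printer between 0.07 and 0.08 m and z of roll in the frame of printer between 0.047 and 0.058 m and angle between the y axis of roll and the y axis of printer, either way round below 0.1 rad and linear speed of roll below 0.02 m/s and value of joint ready below 0.002 m).
It fails at once if the roll runs free on the ramp (untouched and faster than 0.2 m/s, as after rolling back some 2 cm) (x of roll in the frame of printer between -0.06 and 0.05 m and contact force between each of the arm, the fingers and roll below 0.02 N and linear speed of roll above 0.2 m/s).
It fails at once if the roll is lifted off the loader (by some 15 mm) or leaves it (z of roll in the frame of printer above 0.078 m or (x of roll in the frame of printer below 0 m and z of roll in the frame of printer above 0.064 m) or (x of roll in the frame of printer below -0.05 m and z of roll in the frame of printer above 0.055 m) or z of roll in the frame of printer below 0.03 m).
It fails at once if the button is pressed before the roll is seated (value of joint ready above 0.003 m and not (x of roll in the frame of printer between 0.07 and 0.08 m and z of roll in the frame of printer between 0.047 and 0.058 m and angle between the y axis of roll and the y axis of printer, either way round below 0.1 rad)).
It fails at once if the spare roll, jar or carton is moved more than 15 mm or tipped (distance of any of tin, spare, carton from where it was at the start of the episode above 0.015 m or angle between any of tin, spare, carton's own z axis and vertical above 0.25 rad).
It also fails if it takes over 38 s, if anything falls off the work surface, if the arm or the gripper's body presses on something with over 40 N, if the wrist force passes 120 N, or if a joint passes its speed limit or range.

## Working session

There is one attempt and no reset: what is moved stays moved. The work goes in short steps, Python scripts to look and compute and a tool call to move; the robot and the scene stay as the last step left them, time stands still between calls to the robot, and variables do not carry over. Pictures are saved under pics/ and viewed, at most 10 in all, crops included, and the job is handed in when it is done.

Besides the shell and the picture viewer there is one more tool, called after "Call:" as name(argument=value, ...) on one line, values as JSON. drive_tool: Moves the arm, as the interface text tells. Its arguments: {"type":"object","properties":{"motion":{"type":"array"},"jaw":{"type":"number"},"newtons":{"type":"number"}},"required":["motion"]}

```bash
mkdir -p pics; cat > h.py <<'E'
import numpy as np, cv2
from rig import bot
def ray(name,u,v,p=None):
    p=p or bot.camera_params(name); K=np.array(p["camera_matrix"]); V=np.array(p["view"])
    d=np.array([(u-K[0,2])/K[0,0],-(v-K[1,2])/K[1,1],-1.]); R=V[:3,:3]
    return -R.T@V[:3,3], R.T@d
def onz(name,u,v,z):
    o,d=ray(name,u,v); return o+d*(z-o[2])/d[2]
def proj(name,P):
    p=bot.camera_params(name); K=np.array(p["camera_matrix"]); V=np.array(p["view"])
    c=V[:3,:3]@np.array(P)+V[:3,3]; return K[0,0]*c[0]/-c[2]+K[0,2], K[1,1]*-c[1]/-c[2]+K[1,2]
E
python3 - <<'E'
from h import *
for n in("scene","top"):
    cv2.imwrite(f"pics/{n}.png",cv2.resize(bot.get_image(n)[:,:,::-1],(800,600),interpolation=cv2.INTER_CUBIC))
    p=bot.camera_params(n);print(n,p.keys(),np.round(p["camera_matrix"],1).tolist(),np.round(p["view"],3).tolist())
s=bot.observe();print(s)
E
```

```text
scene dict_keys(['camera_matrix', 'view']) [[435.9, 0.0, 271.4], [0.0, 435.9, 209.9], [0.0, 0.0, 1.0]] [[0.648, 0.761, 0.016, -0.3], [-0.492, 0.403, 0.772, 0.217], [0.581, -0.508, 0.636, -1.19], [0.0, 0.0, 0.0, 1.0]]
top dict_keys(['camera_matrix', 'view']) [[527.6, 0.0, 281.3], [0.0, 527.6, 204.6], [0.0, 0.0, 1.0]] [[-0.027, -1.0, -0.013, -0.03], [0.987, -0.028, 0.156, -0.527], [-0.156, -0.009, 0.988, -0.936], [0.0, 0.0, 0.0, 1.0]]
{'time': 0.1, 'joint_pos': array([ 1.02003014e+00,  1.50899723e-01,  1.43797585e+00,  2.71120751e-05,
        1.55378832e+00, -1.33972854e-01]), 'qvel': array([-9.86537646e-04,  9.33153150e-05, -3.21805080e-03, -6.43842145e-04,
        1.13543525e-03,  1.74969659e-03]), 'joint_torque': array([ 1.71452877e-03, -7.14375329e+01, -5.71799576e+01, -4.71127296e-04,
        7.20321637e-03, -7.31388855e-05]), 'tool_pos': array([0.23265975, 0.52559181, 0.24175206]), 'tool_rot': array([ 2.06891724e-01,  9.78363699e-01, -4.99981675e-04, -1.92585103e-04]), 'ft_force': array([-0.80187494,  0.12494844,  0.38150731]), 'wrist_torque': array([-0.03634586, -0.00259762,  0.01001481]), 'gripper_force': 0.0, 'width': 0.08535396876822172}
```

View pics/top.png

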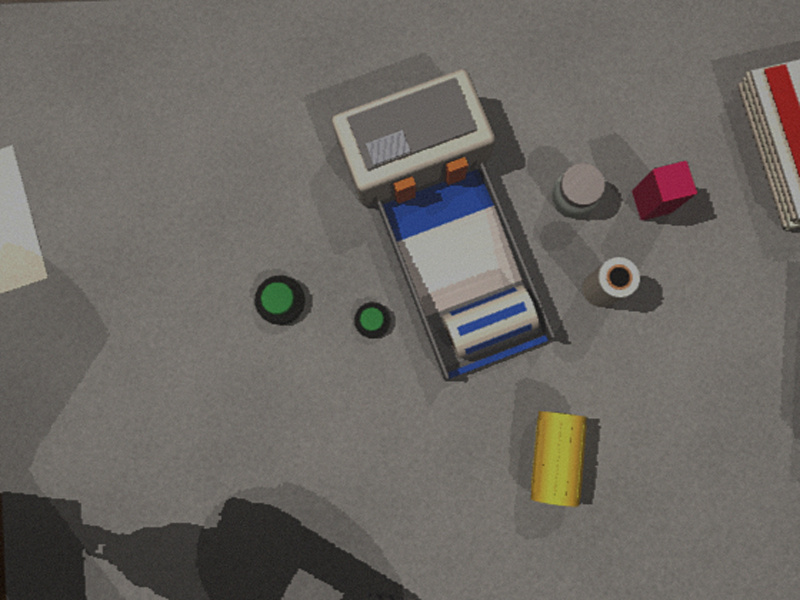

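View pics/scene.png

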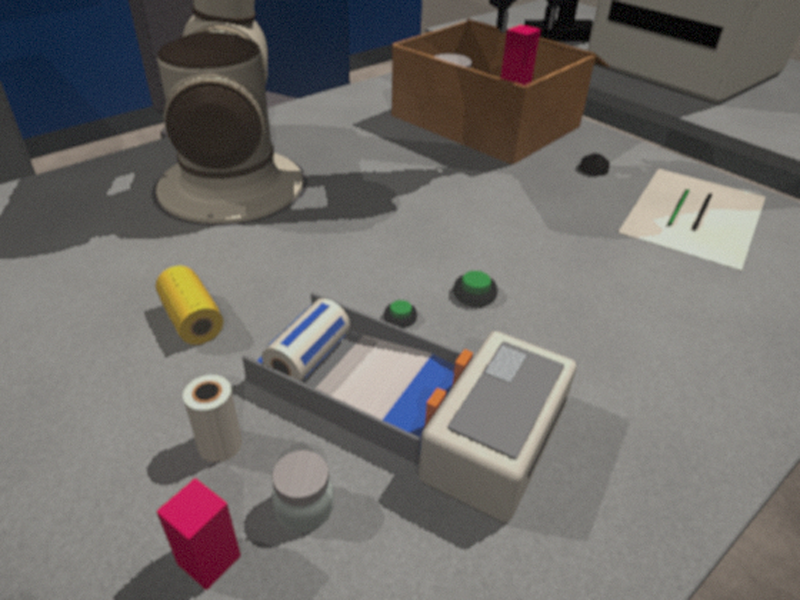

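The top view shows the printer with its roll at (490,325), the small green button at (372,320) and the decoy button at (278,298). The yellow decoy roll is at (560,458), and the spare (617,277), jar (582,190) and carton (665,190) are to the right. I'll enlarge the loader.

```bash
python3 - <<'E'
from h import *
im=cv2.imread("pics/top.png"); 
im=bot.get_image("top")[:,:,::-1]
c=im[105:275,220:420]; cv2.imwrite("pics/crop.png",cv2.resize(c,(700,595),interpolation=cv2.INTER_CUBIC))
V=np.array(bot.camera_params("top")["view"]);print(-V[:3,:3].T@V[:3,3])
E
```

```text
[ 0.37317728 -0.05304537  1.00637434]
```

View pics/crop.png

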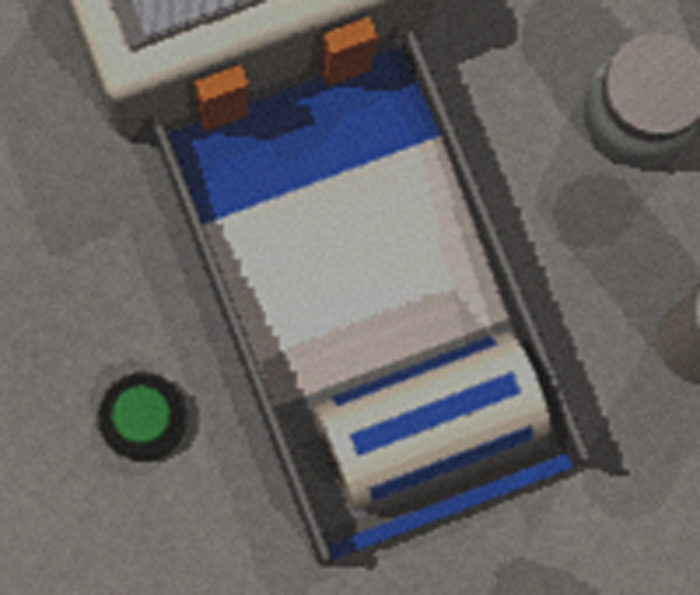

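```bash
cat >> h.py <<'E'
def cr(u,v): return (220+u/3.5-.35, 105+v/3.5-.35)
def tri(a,b):
    o1,d1=ray("top",*a);o2,d2=ray("scene",*b)
    t=np.linalg.lstsq(np.c_[d1,-d2],o2-o1,rcond=None)[0]
    return o1+d1*t[0],o2+d2*t[1]
E
python3 - <<'E'
from h import *
from scipy.optimize import least_squares
L=[((322,558),(-.138,.0725,.045)),((583,460),(-.138,-.0725,.045)),((160,125),(.112,.0725,.045)),((410,38),(.112,-.0725,.045)),((223,95),(.105,.036,.078)),((352,51),(.105,-.036,.078)),((212,222),(.055,.07,.0265)),((440,138),(.055,-.07,.0265))]
px=np.array([cr(*a) for a,_ in L]);Q=np.array([b for _,b in L])
def W(p,Q):
    c,s=np.cos(p[2]),np.sin(p[2]);return np.c_[p[0]+c*Q[:,0]-s*Q[:,1],p[1]+s*Q[:,0]+c*Q[:,1],Q[:,2]]
f=lambda p:(np.array([proj("top",w) for w in W(p,Q)])-px).ravel()
r=least_squares(f,[.5,0,.3],loss="soft_l1");print(r.x,np.round(r.fun.reshape(-1,2),1).tolist())
R=W(r.x,np.array([[0,0,0],[-.09,0,.008],[.055,0,.0265],[.075,0,.053]]));print(R.round(4))
c,s=np.cos(r.x[2]),np.sin(r.x[2])
# roll: end silhouettes corners
for n,q,z in(("roll top stripe L",(355,443),.067),("stripe R",(520,383),.067),("rollmid",(437,418),.06)):
    w=onz("top",*cr(*q),z);d=w[:2]-r.x[:2];print(n,w.round(4),"pf",[c*d[0]+s*d[1],-s*d[0]+c*d[1]])
print("button",tri(cr(141,414),(401/1.4286,307/1.4286)))
for n,a,z in(("spare",(617,277),.09),("jar",(582,187),.06)): print(n,onz("top",a[0]/1.4286,a[1]/1.4286,z))
s=bot.observe();from scipy.spatial.transform import Rotation as Ro;print(Ro.from_quat(s["tool_rot"]).as_matrix().round(4))
E
```

```text
[ 0.56660866 -0.12128064  0.32861953] [[0.4, 1.0], [0.2, 1.1], [-0.7, -0.5], [-0.2, -1.7], [0.7, -0.3], [0.7, -1.1], [-3.6, 1.2], [-0.0, 0.1]]
[[ 0.5666 -0.1213  0.    ]
 [ 0.4814 -0.1503  0.008 ]
 [ 0.6187 -0.1035  0.0265]
 [ 0.6376 -0.0971  0.053 ]]
roll top stripe L [ 0.4713 -0.1145  0.067 ] pf [np.float64(-0.08799722019429207), np.float64(0.03720221185049042)]
stripe R [ 0.4998 -0.2001  0.067 ] pf [np.float64(-0.08865428397699186), np.float64(-0.053038028831536424)]
rollmid [ 0.4838 -0.1576  0.06  ] pf [np.float64(-0.09010755077388632), np.float64(-0.007646604664587081)]
button (array([ 0.49479726, -0.00325656,  0.02242163]), array([ 0.4948651 , -0.0031673 ,  0.02243454]))
spare [ 0.52931691 -0.30997035  0.09      ]
jar [ 0.65395659 -0.28160344  0.06      ]
[[-9.144e-01  4.048e-01 -5.000e-04]
 [ 4.048e-01  9.144e-01 -7.000e-04]
 [ 2.000e-04 -8.000e-04 -1.000e+00]]
```

Printer pose is (0.5666, −0.1213), yaw 18.8°. The roll is at about px −0.09, py −0.008, and the button at (0.495, −0.003, 0.022). Next I compute the shift to a point above and behind the roll.

```bash
cat >> h.py <<'E'
from scipy.spatial.transform import Rotation as Ro
P0=np.array([.5666,-.1213]);TH=.3286;C,S=np.cos(TH),np.sin(TH)
def w2p(w): d=np.array(w[:2])-P0; return np.array([C*d[0]+S*d[1],-S*d[0]+C*d[1],w[2]])
def p2w(p): return np.array([P0[0]+C*p[0]-S*p[1],P0[1]+S*p[0]+C*p[1],p[2]])
def shift(w):
    s=bot.observe();M=Ro.from_quat(s["tool_rot"]).as_matrix()
    return ((M.T@(np.array(w)-s["tool_pos"]))*1000).round(1)
def st():
    s=bot.observe();M=Ro.from_quat(s["tool_rot"]).as_matrix()
    print("t",s["time"],"pf",w2p(s["tool_pos"]).round(4),"yaw err deg",np.degrees(np.arctan2(-M[0,1],M[1,1])-TH).round(2),"F",s["ft_force"].round(2),"w",s["width"],"q",s["joint_pos"].round(2))
E
python3 - <<'E'
from h import *
st();print(p2w([-.145,-.004,.15]),shift(p2w([-.145,-.004,.15])))
E
```

```text
t 0.15 pf [-0.1073  0.7201  0.2419] yaw err deg -42.71 F [ 0.06  0.55 -0.93] w 0.08545649870079872 q [ 1.02  0.15  1.44  0.    1.55 -0.13]
[ 0.43064909 -0.17188013  0.15      ] [-463.4 -557.6   92.3]
```

Call:
drive_tool(motion=[{"xyz": [-463,-558,40],"yaw": -42.7},{"xyz": [-463,-558,40],"yaw": -42.7},{"xyz": [-463,-558,40],"yaw": -42.7},{"xyz": [-463,-558,40],"yaw": -42.7},{"xyz": [-463,-558,40],"yaw": -42.7},{"xyz": [-463,-558,40],"yaw": -42.7},{"xyz": [-463,-558,40],"yaw": -42.7},{"xyz": [-463,-558,40],"yaw": -42.7}], jaw=0.3)

```text
time: 0.82
tool_pos: [0.3167, 0.2301, 0.2255]
tool_rot: [-0.167, 0.986, -0.0, 0.0]
ft_force: [1.7, -1.0, 0.3]
width: 0.0601
gripper_force: 0.0
```

```bash
python3 - <<'E'
from h import *
st();print(shift(p2w([-.145,-.004,.15])))
E
```

```text
t 0.8167 pf [-0.1231  0.4133  0.2255] yaw err deg 0.38 F [ 1.69 -0.96  0.28] w 0.06007986625308081 q [ 0.43 -0.24  1.84 -0.    1.54 -1.48]
[  24.6 -417.1   75.6]
```

Call:
drive_tool(motion=[{"xyz": [24,-415,70]},{"xyz": [24,-415,70]},{"xyz": [24,-415,70]},{"xyz": [24,-415,70]},{"xyz": [24,-415,70]},{"xyz": [24,-415,70]},{"xyz": [24,-415,70]},{"xyz": [24,-415,70]}])

```text
schema error: expected keys xyz, yaw
```

```bash
python3 - <<'E'
from h import *
st();print(shift(p2w([-.145,-.004,.15])))
E
```

```text
t 0.8167 pf [-0.1231  0.4133  0.2255] yaw err deg 0.38 F [ 1.69 -0.96  0.28] w 0.06007986625308081 q [ 0.43 -0.24  1.84 -0.    1.54 -1.48]
[  24.6 -417.1   75.6]
```

Call:
drive_tool(motion=[{"xyz": [24,-415,70],"yaw": 0.4},{"xyz": [24,-415,70],"yaw": 0.4},{"xyz": [24,-415,70],"yaw": 0.4},{"xyz": [24,-415,70],"yaw": 0.4},{"xyz": [24,-415,70],"yaw": 0.4},{"xyz": [24,-415,70],"yaw": 0.4},{"xyz": [24,-415,70],"yaw": 0.4},{"xyz": [24,-415,70],"yaw": 0.4}])

```text
time: 1.48
tool_pos: [0.4042, -0.0854, 0.1705]
tool_rot: [-0.16, 0.987, -0.0, 0.0]
ft_force: [2.1, 0.9, 0.8]
width: 0.0597
gripper_force: 0.0
```

```bash
python3 - <<'E'
from h import *
st();print(shift(p2w([-.145,-.004,.15])))
E
```

```text
t 1.4833 pf [-0.1421  0.0864  0.1705] yaw err deg -0.44 F [2.08 0.92 0.75] w 0.0597028995960154 q [-0.4  -0.16  1.89 -0.    1.41 -2.29]
[  2.2 -90.4  20.6]
```

Call:
drive_tool(motion=[{"xyz": [2,-90,20],"yaw": -0.4},{"xyz": [2,-90,20],"yaw": -0.4},{"xyz": [2,-90,20],"yaw": -0.4},{"xyz": [2,-90,20],"yaw": -0.4},{"xyz": [2,-90,20],"yaw": -0.4},{"xyz": [2,-90,20],"yaw": -0.4}])

```text
time: 1.98
tool_pos: [0.4307, -0.1683, 0.151]
tool_rot: [-0.164, 0.987, 0.0, 0.0]
ft_force: [-1.1, -0.3, 0.7]
width: 0.06
gripper_force: 0.0
```

```bash
python3 - <<'E'
from h import *
st();print(shift(p2w([-.145,-.004,.04])))
p=bot.camera_params("wrist");print(np.round(p["camera_matrix"],1).tolist())
cv2.imwrite("pics/w1.png",bot.get_image("wrist")[:,:,::-1])
cv2.imwrite("pics/t1.png",cv2.resize(bot.get_image("top")[105:275,220:420,::-1],(700,595),interpolation=cv2.INTER_CUBIC))
E
```

```text
t 1.9833 pf [-0.1438 -0.0006  0.151 ] yaw err deg 0.02 F [-1.11 -0.35  0.74] w 0.06001367021646496 q [-0.54 -0.04  1.82  0.    1.36 -2.44]
[  1.2  -3.4 110.9]
[[325.2, 0.0, 277.0], [0.0, 325.2, 212.8], [0.0, 0.0, 1.0]]
```

View pics/w1.png

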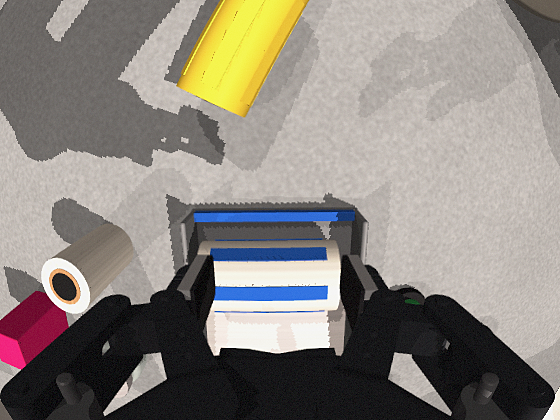

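The wrist view shows the roll spanning cols 203–340, rows 240–310, with the blue lip at rows 211–221. I'll convert these to the printer frame.

```bash
cat >> h.py <<'E'
def wray(u,v):
    p=bot.camera_params("wrist");K=np.array(p["camera_matrix"]);V=np.array(p["view"])
    a=np.array([u-K[0,2],v-K[1,2]]);r=np.hypot(*a);t=r/K[0,0]
    d=np.array([np.sin(t)*a[0]/r,-np.sin(t)*a[1]/r,-np.cos(t)]);R=V[:3,:3]
    return -R.T@V[:3,3],R.T@d
def wz(u,v,z):
    o,d=wray(u,v);return w2p(o+d*(z-o[2])/d[2])
E
python3 - <<'E'
from h import *
o,_=wray(1,1);print("cam",w2p(o))
for n,u,v,z in(("lip outer L",195,212,.016),("lip outer R",355,211,.016),("lip inner",275,221,.016),("roll back L",207,241,.045),("roll back R",335,240,.045),("roll back mid",271,240,.045),("roll end L",204,275,.06),("roll end R",341,270,.06)): print(n,wz(u,v,z).round(4))
# back tangent distance from axis: roll centre x assuming z=.038
for u,v in((220,241),(271,240),(325,240)):
    o,d=wray(u,v);o=w2p(o);d=np.array([C*d[0]+S*d[1],-S*d[0]+C*d[1],d[2]])
    n=np.array([-d[2],d[0]])/np.hypot(d[0],d[2]) # normal in xz
    # |n.(c-o)|=.03
    print([ (s*.03-n[1]*(.038-o[2]))/n[0]+o[0] for s in(1,-1)])
st()
E
```

```text
cam [-0.2109901  -0.00130187  0.28316989]
lip outer L [-0.1379 -0.0727  0.016 ]
lip outer R [-0.1391  0.0663  0.016 ]
lip inner [-0.13  -0.003  0.016]
roll back L [-0.122  -0.0568  0.045 ]
roll back R [-0.1232  0.0444  0.045 ]
roll back mid [-0.1233 -0.006   0.045 ]
roll end L [-0.0993 -0.0578  0.06  ]
roll end R [-0.1041  0.0478  0.06  ]
[np.float64(-0.08750285601076342), np.float64(-0.15154247800801068)]
[np.float64(-0.08876445987742296), np.float64(-0.15270116419307705)]
[np.float64(-0.08870413591963111), np.float64(-0.15264573493338146)]
t 2.0833 pf [-0.1436 -0.0005  0.1512] yaw err deg 0.07 F [-0.15 -0.03 -0.25] w 0.06008010911028901 q [-0.54 -0.04  1.82  0.    1.36 -2.44]
```

Call:
drive_tool(motion=[{"xyz": [1,-4,40],"yaw": 0},{"xyz": [1,-4,80],"yaw": 0},{"xyz": [1,-4,105],"yaw": 0},{"xyz": [1,-4,115],"yaw": 0},{"xyz": [1,-4,115],"yaw": 0},{"xyz": [-3,-4,115],"yaw": 0},{"xyz": [-7,-4,115],"yaw": 0},{"xyz": [-10,-4,115],"yaw": 0}])

```text
time: 2.75
tool_pos: [0.4431, -0.17, 0.0376]
tool_rot: [-0.164, 0.987, -0.001, 0.001]
ft_force: [0.7, -0.7, 1.0]
width: 0.0599
gripper_force: 0.0
```

```bash
python3 - <<'E'
from h import *
st()
cv2.imwrite("pics/w2.png",bot.get_image("wrist")[:,:,::-1])
E
```

```text
t 2.75 pf [-0.1326 -0.0062  0.0376] yaw err deg 0.01 F [ 0.65 -0.69  1.  ] w 0.05991528670734727 q [-0.53  0.11  1.92 -0.    1.1  -2.43]
```

View pics/w2.png

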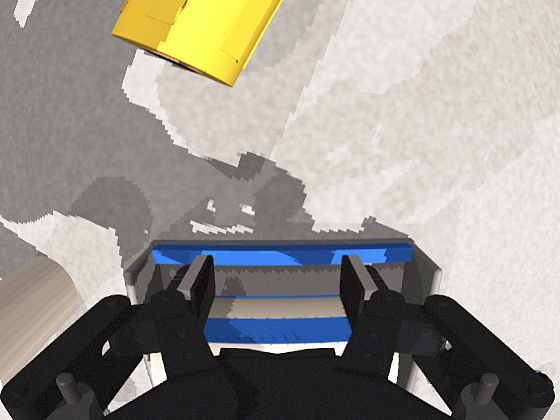

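The fingers are behind the roll (rows 295+) and clear of the lip and walls. Now I push along the flat.

Call:
drive_tool(motion=[{"xyz": [-4,0,0],"yaw": 0},{"xyz": [-8,0,0],"yaw": 0},{"xyz": [-12,0,0],"yaw": 0},{"xyz": [-16,0,0],"yaw": 0},{"xyz": [-20,0,0],"yaw": 0},{"xyz": [-24,0,0],"yaw": 0},{"xyz": [-29,0,0],"yaw": 0},{"xyz": [-34,0,0],"yaw": 0}])

```text
time: 3.47
tool_pos: [0.4742, -0.1586, 0.0357]
tool_rot: [-0.163, 0.987, -0.0, -0.0]
ft_force: [-0.5, -0.1, -0.8]
width: 0.0598
gripper_force: 0.0
```

```bash
python3 - <<'E'
from h import *
st()
E
```

```text
t 3.4667 pf [-0.0995 -0.0055  0.0357] yaw err deg -0.01 F [-0.5  -0.08 -0.84] w 0.05975693056384118 q [-0.48  0.16  1.87 -0.    1.11 -2.38]
```

Call:
drive_tool(motion=[{"xyz": [-5,0,0],"yaw": 0},{"xyz": [-10,0,-0.5],"yaw": 0},{"xyz": [-15,0,-1.5],"yaw": 0},{"xyz": [-20,0,-2.5],"yaw": 0},{"xyz": [-25,0,-3.3],"yaw": 0},{"xyz": [-30,0,-4.2],"yaw": 0},{"xyz": [-34,0,-5],"yaw": 0},{"xyz": [-38,0,-5.8],"yaw": 0}])

```text
time: 4.13
tool_pos: [0.5102, -0.1464, 0.0416]
tool_rot: [-0.164, 0.987, -0.0, -0.0]
ft_force: [-1.4, -0.9, 1.5]
width: 0.0598
gripper_force: 0.9
```

```bash
python3 - <<'E'
from h import *
st()
im=bot.get_image("top")[105:275,220:420,::-1]
sc=bot.get_image("scene")[190:340,160:360,::-1]
cv2.imwrite("pics/m.png",np.hstack([cv2.resize(im,(400,340)),cv2.resize(sc,(400,340))]))
E
```

```text
t 4.1333 pf [-0.0615 -0.0055  0.0416] yaw err deg -0.0 F [-1.39 -0.86  1.46] w 0.05982422167539621 q [-0.42  0.21  1.79 -0.    1.14 -2.32]
```

View pics/m.png

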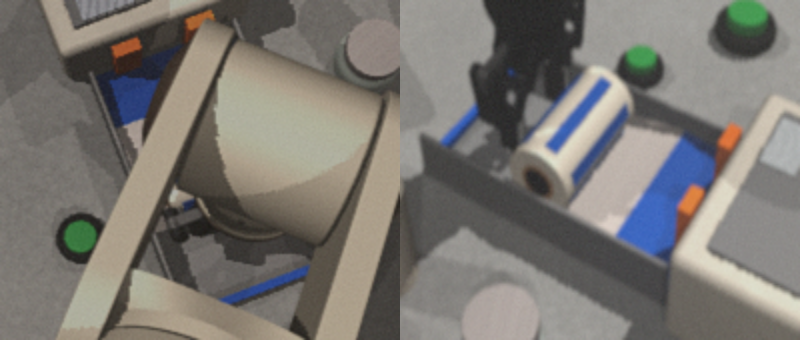

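The scene half shows the roll at about (572,135), on the ramp, square and against the fingers. I keep pushing.

Call:
drive_tool(motion=[{"xyz": [-4,0,-0.7],"yaw": 0},{"xyz": [-8,0,-1.4],"yaw": 0},{"xyz": [-12,0,-2.1],"yaw": 0},{"xyz": [-16,0,-2.8],"yaw": 0},{"xyz": [-20,0,-3.5],"yaw": 0},{"xyz": [-24,0,-4.2],"yaw": 0},{"xyz": [-28,0,-4.9],"yaw": 0},{"xyz": [-32,0,-5.6],"yaw": 0}])

```text
time: 4.9
tool_pos: [0.5405, -0.1361, 0.0472]
tool_rot: [-0.164, 0.987, -0.0, -0.0]
ft_force: [-2.1, -0.5, 1.8]
width: 0.0596
gripper_force: 1.0
```

Call:
drive_tool(motion=[{"xyz": [-4,0,-0.7],"yaw": 0},{"xyz": [-8,0,-1.4],"yaw": 0},{"xyz": [-12,0,-2.1],"yaw": 0},{"xyz": [-16,0,-2.8],"yaw": 0},{"xyz": [-20,0,-3.5],"yaw": 0},{"xyz": [-24,0,-4.2],"yaw": 0},{"xyz": [-28,0,-4.9],"yaw": 0},{"xyz": [-32,0,-5.6],"yaw": 0}])

```text
time: 5.57
tool_pos: [0.5707, -0.1258, 0.0528]
tool_rot: [-0.163, 0.987, -0.0, -0.0]
ft_force: [-3.2, -0.8, 1.2]
width: 0.06
gripper_force: 1.0
```

```bash
python3 - <<'E'
from h import *
st()
E
```

```text
t 5.5667 pf [ 0.0025 -0.0056  0.0528] yaw err deg -0.01 F [-3.15 -0.83  1.23] w 0.060030770340545186 q [-0.35  0.3   1.65 -0.    1.19 -2.25]
```

Call:
drive_tool(motion=[{"xyz": [-4,0,-0.7],"yaw": 0},{"xyz": [-8,0,-1.4],"yaw": 0},{"xyz": [-12,0,-2],"yaw": 0},{"xyz": [-16,0,-2],"yaw": 0},{"xyz": [-20,0,-2],"yaw": 0},{"xyz": [-24,0,-2],"yaw": 0},{"xyz": [-27,0,-2],"yaw": 0},{"xyz": [-29,0,-2],"yaw": 0}])

```text
time: 6.23
tool_pos: [0.5982, -0.1163, 0.0547]
tool_rot: [-0.164, 0.987, -0.0, -0.0]
ft_force: [0.1, -0.6, -0.1]
width: 0.0596
gripper_force: 0.0
```

```bash
python3 - <<'E'
from h import *
st()
im=bot.get_image("wrist")[:,:,::-1]
sc=bot.get_image("scene")[190:340,160:360,::-1]
cv2.imwrite("pics/m2.png",np.hstack([cv2.resize(im,(400,340)),cv2.resize(sc,(400,340))]))
E
```

```text
t 6.2333 pf [ 0.0315 -0.0055  0.0547] yaw err deg 0.0 F [ 0.08 -0.64 -0.09] w 0.05962996354435135 q [-0.32  0.35  1.59 -0.    1.21 -2.22]
```

View pics/m2.png

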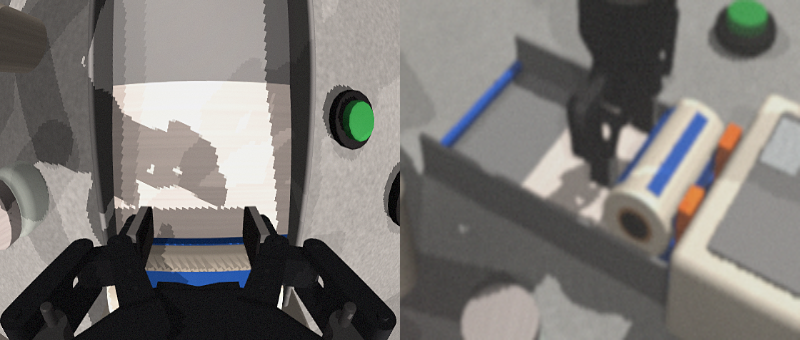

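The scene half shows the roll seated against both orange stops, and no force is left on the fingers. The wrist half shows the button top at about (359,120), so I'll refine its position from that.

```bash
python3 - <<'E'
from h import *
u,v=360*1.4,121*420/340
o,d=wray(u,v)
for z in(.018,.022,.026): print(z,(o+d*(z-o[2])/d[2]).round(4), onz("top",*cr(141,414),z).round(4))
print(shift([.495,-.003,.12]))
E
```

```text
0.018 [ 0.4948 -0.0046  0.018 ] [ 0.4953 -0.003   0.018 ]
0.022 [ 0.4958 -0.0078  0.022 ] [ 0.4948 -0.0032  0.022 ]
0.026 [ 0.4967 -0.011   0.026 ] [ 0.4944 -0.0034  0.026 ]
[ 60.9 140.6 -65.4]
```

Call:
drive_tool(motion=[{"xyz": [3,0,0],"yaw": 0},{"xyz": [10,0,-5],"yaw": 0},{"xyz": [20,0,-25],"yaw": 0},{"xyz": [25,0,-60],"yaw": 0},{"xyz": [25,0,-95],"yaw": 0},{"xyz": [25,0,-100],"yaw": 0}])

```text
time: 6.83
tool_pos: [0.5751, -0.1255, 0.1614]
tool_rot: [-0.163, 0.987, -0.002, 0.003]
ft_force: [1.0, -0.4, 2.1]
width: 0.0599
gripper_force: 0.0
```

```bash
python3 - <<'E'
from h import *
st();print(shift([.495,-.003,.12]))
E
```

```text
t 6.8333 pf [ 0.0067 -0.0068  0.1614] yaw err deg -0.04 F [ 0.96 -0.36  2.05] w 0.059878382390828835 q [-0.35  0.21  1.53 -0.    1.39 -2.24]
[ 36.6 142.   40.5]
```

Call:
drive_tool(motion=[{"xyz": [37,142,20],"yaw": 0},{"xyz": [37,142,20],"yaw": 0},{"xyz": [37,142,20],"yaw": 0},{"xyz": [37,142,20],"yaw": 0},{"xyz": [37,142,80],"yaw": 0},{"xyz": [37,142,100],"yaw": 0},{"xyz": [37,142,100],"yaw": 0},{"xyz": [37,142,100],"yaw": 0}], jaw=1.0)

```text
time: 7.5
tool_pos: [0.4922, -0.0022, 0.0545]
tool_rot: [-0.163, 0.987, 0.0, -0.001]
ft_force: [-0.0, 0.2, 0.2]
width: 0.0004
gripper_force: 0.0
```

```bash
python3 - <<'E'
from h import *
st();print(shift([.495,-.004,.04]))
im=bot.get_image("wrist")[:,:,::-1]
sc=bot.get_image("scene")[190:340,160:360,::-1]
cv2.imwrite("pics/m3.png",np.hstack([cv2.resize(im,(400,340)),cv2.resize(sc,(400,340))]))
E
```

```text
t 7.5 pf [-0.0319  0.1367  0.0545] yaw err deg -0.02 F [-0.02  0.2   0.23] w 0.0003799682263845351 q [-0.16  0.13  1.87 -0.    1.15 -2.06]
[-2.1 -2.6 14.5]
```

View pics/m3.png

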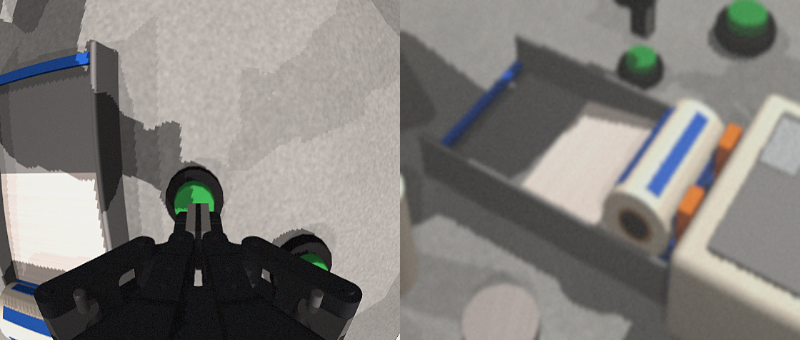

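The shut fingers stand over the small button (finger col 199, button col 195), and the roll is still seated. I descend gently.

Call:
drive_tool(motion=[{"xyz": [-2,-3,8],"yaw": 0},{"xyz": [-2,-3,16],"yaw": 0},{"xyz": [-2,-3,20],"yaw": 0},{"xyz": [-2,-3,22],"yaw": 0},{"xyz": [-2,-3,24],"yaw": 0},{"xyz": [-2,-3,24],"yaw": 0}])

```text
time: 8.1
tool_pos: [0.4961, -0.0044, 0.0306]
tool_rot: [-0.164, 0.987, -0.0, -0.0]
ft_force: [-0.9, -0.5, 2.2]
width: 0.0002
gripper_force: 1.1
```

Call:
drive_tool(motion=[{"xyz": [0,0,1.5],"yaw": 0},{"xyz": [0,0,3],"yaw": 0},{"xyz": [0,0,3],"yaw": 0}])

```text
time: 8.35
tool_pos: [0.4962, -0.0044, 0.0277]
tool_rot: [-0.164, 0.987, -0.0, 0.0]
ft_force: [-1.2, -1.0, 2.6]
width: -0.0003
gripper_force: 1.7
```

Call:
drive_tool(motion=[{"xyz": [0,0,1],"yaw": 0},{"xyz": [0,0,2],"yaw": 0},{"xyz": [0,0,2],"yaw": 0}])

```text
time: 8.6
tool_pos: [0.4964, -0.0044, 0.0267]
tool_rot: [-0.164, 0.987, -0.0, 0.0]
ft_force: [-8.7, -0.3, 20.1]
width: 0.0002
gripper_force: 10.3
```

The force jumped to 20 N at the end of the travel, so the button is fully down. I release it and retreat.

Call:
drive_tool(motion=[{"xyz": [0,0,-5],"yaw": 0},{"xyz": [0,0,-20],"yaw": 0},{"xyz": [0,0,-50],"yaw": 0},{"xyz": [0,0,-80],"yaw": 0},{"xyz": [0,0,-100],"yaw": 0},{"xyz": [0,0,-100],"yaw": 0},{"xyz": [0,0,-100],"yaw": 0}])

```text
time: 9.18
tool_pos: [0.4966, -0.0043, 0.1265]
tool_rot: [-0.164, 0.987, -0.0, 0.001]
ft_force: [-0.3, -0.9, -0.9]
width: 0.0002
gripper_force: 0.0
```

```bash
python3 - <<'E'
from h import *
st()
cv2.imwrite("pics/f.png",cv2.resize(bot.get_image("scene")[130:400,60:420,::-1],(800,600)))
E
```

```text
t 9.1833 pf [-0.0285  0.1334  0.1265] yaw err deg -0.0 F [-0.27 -0.89 -0.9 ] w 0.00019292400130617378 q [-0.16  0.06  1.78  0.    1.3  -2.06]
```

View pics/f.png

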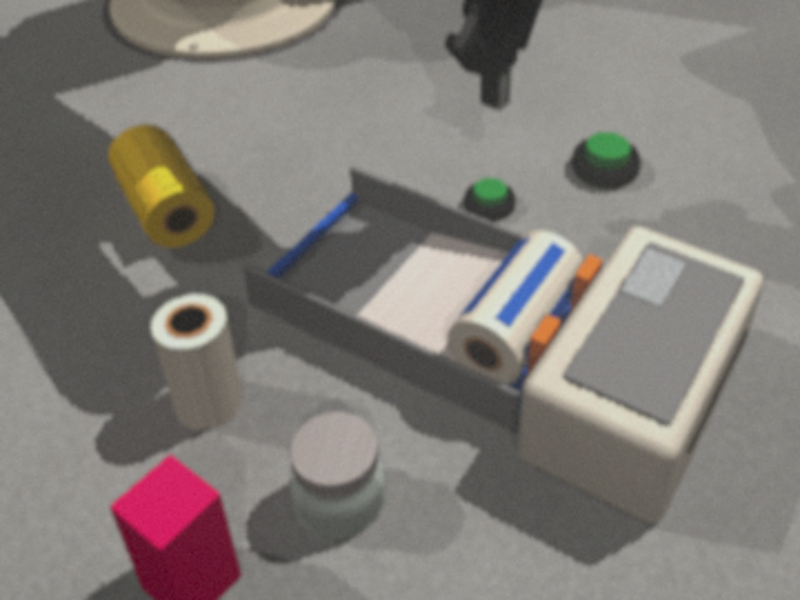

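The roll at (515,305) sits against both stops, the button at (490,190) is up again, and the bystanders haven't moved. I'm handing it in.

```bash
python3 -c "
from rig import bot
print(bot.sign_off())"
```

```text
the job is handed in; nothing more can be done
None
```

The roll is in the seat against both stops, the small green button was pressed to its end stop and is up again, and the job is handed in at about 9 s; the hand-in returned no verdict.

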